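Ink the round hand stamp and hold it pressed on the gift box on the sprung stamping table

ROBOT

A 6-joint arm with a two-finger parallel gripper is mounted at the origin on the work surface. World frame = base frame: x ahead of the robot, y to its left, z up, the work surface at z = 0. Lengths are in m, angles in degrees, forces in N, time in s.
With the tool pointing down it reaches from about 0.25 to 0.725 m from the base axis. Payload 9.7 kg.
Tool frame: the origin (TCP) lies between the finger pads; the fingertips stand 25 mm ahead of it and the grasp point (between the pads) lies 6 mm ahead of it; z points along the fingers, y is the line along which they close (so a half turn about z gives the same grasp; the last joint's range is limited). The gripper opens to 85 mm and grips with 20 to 120 N. Pads are 22 mm wide; open, the fingers measure 114 mm over their backs; the gripper's body (76 mm by 85 mm) begins 54 mm behind the grasp point. The pads swing forward as they close: fully open they stand 13 mm farther back than shut.
Start: joints at [0, 4.979, 10.078, 95.1, 0, 90], TCP at [0.55, -0, 0.256] pointing down, gripper open.
Joint ranges: [-179.16, 179.16], [-48.56, 103.87], [-65.8, 70.77], [-126.05, 130.52], [-82.76, 87.17], [-180, 180]. Speed limits (degrees/s): [127.2, 127.2, 147.25, 180, 180, 180].

INTERFACE

Orientations are given as [roll, pitch, yaw] about the fixed x, y, z axes, in that order (R = Rz(yaw) Ry(pitch) Rx(roll)).
In Python, from workcell import bot, cams, probe_bus gives the robot as it stands (bot), with the cameras (cams) and the readings (probe_bus).
- The arm moves only by the tool drive_effector, called as a command line: name --argument value ..., lists and objects as JSON in quotes. Schema: {"type":"object","properties":{"motion":{"type":"string"},"force":{"type":"number"},"only":{"type":"string"},"quiet":{"type":"boolean"},"lines":{"type":"string"}},"required":["motion"],"additionalProperties":false}. motion is a string of 1 to 5 rows, parted by a bar, with the numbers parted by spaces; each row has 5 numbers: dx, dy, dz in normalised numbers (1 is 100 cm), then a turn about the tool's z in parts of the range, where 1.0 means pi rad, then the finger opening in m; each row is the pose to reach, as a shift and turn from the pose commanded when the call began, along the tool's axes at that moment; what a row does not reach only later rows make up. A row lasts 1/12 s, in which the tool goes at most 0.0417 m and 7.16 degrees, less where a joint would pass 70% of its speed; a pose out of reach is approached as far as the arm can. The fingers move at their own pace and stop on an object; force is the grip in N (left out, the last holds). Time passes only in rows, so rows that do not move let the fingers close. The tool returns the time, the measured TCP pose, the force, the opening and the grip force at its end. only (a regular expression) keeps the lines of the reply that match it, lines (a string "A,B") keeps lines A to B, and quiet returns only ok. Input that does not fit is refused with a message, and nothing moves.
- probe_bus.get_obs(): the state, without advancing time (a new reading comes with each control period).
- cams.camera(name): name is "scene" or "side" or "wrist"; returns the picture (384x512x3 uint8, blue, green, red); there is no depth.
- cams.camera_info(name): a dict with "mtx" (3x3 intrinsics, pixels), "k1" (the pictures are not rectified: a ray, as slopes to the right and down, at radius r is drawn at 1 + k1 r^2 times it, then the intrinsics apply), "extrinsics" (4x4, takes a point from camera to world coordinates). Camera axes: x right, y down, z forward; pixel columns grow to the right and rows downward; lengths in m; the calibration is good to about 2 mm. A picture is of the moment at which its call begins: read the wrist's pose just before it. camera_info takes no time and is no camera call; for the wrist camera it gives the pose at the moment of the call.
- bot.job_done(): hands the job in; it is judged then, once.
The state is a dict: "time": time; "q": joint angles; "qd": joint speeds; "joint_efforts": joint torques, N m; "ee_pos": TCP position; "tcp_rot": TCP orientation; "wrist_force": force on the tool from outside, world axes, zero at the start; "torque": the same for the moment, N m; "opening": finger opening in m; "grasp_force": force on a finger pad.
Only numpy, scipy, OpenCV 4.12 (cv2) and the standard library are available. Lean on these libraries where they do the work, as an engineer would, in place of code of your own. Each camera call takes 0.05 s, during which the arm holds its last target. There are 200 camera calls.

TASK

Pick up the round-faced hand stamp, dip its face down to the ink pad in the low open tin and lift it out, then set it upright in the middle of the round paper label on the gift box that sits on the sprung stamping table. Press straight down until the platform is fully down on its hard stop, without crushing the box, and finish there: the program ends with the stamp still gripped and holding the platform down. Touch the gift box only with the stamp and leave everything else on the bench where it stands.

Things in the scene. Friction and masses are not known exactly. Their poses are not given: they have to be found in the camera images.
- round_stamp: Hand stamp standing upright on the bench, dark wood with a black rubber face, 100 mm tall, about 90 g. Round foot 34 mm in diameter and 14 mm high, thin steel neck, collar 30 mm in diameter at 34 to 40 mm, above it a plain round handle 22 mm in diameter from 40 to 100 mm. Origin at the centre of the face (underside), z up along the handle. To be told from the other stamp by its round foot.
- square_stamp: Bystander: a like stamp of the same height, handle and materials, but with a square foot 44 x 44 x 14 mm. Origin at the centre of its underside, z up. It and the round stamp may stand in either of two places.
- ink_tin: Low open round steel tin fixed to the bench, 74 mm outside diameter, 28 mm high, 3 mm wall (68 mm inside). Origin at the centre of its underside, z up.
- ink_pad (a point): Centre of the upper face of the firm dark ink pad in the tin, 9 mm above the bench and 19 mm below the tin's rim; 66 mm in diameter. z up.
- tall_cup: Bystander: empty tall steel cup, 68 mm across the mouth, 85 mm high, loose. Origin at the centre of its underside. It and the tin may stand in either of two places.
- stamping_table: Fixed stamping table: grey base 110 x 110 x 15 mm with a dark steel plunger housing in its middle, four stop posts and, on the plunger, the sprung platform. Origin at the centre of the base's underside on the bench; turned about z by up to 0.5 rad.
- platform_top (a point): Centre of the upper face of the sprung aluminium platform (90 x 90 mm, four low lips 10 mm high round the box), 60 mm above the bench when up, 52 mm when fully down. It moves with the platform.
- platform (a joint): Travel of the sprung platform straight down, m: 0 = up (as at the start), 0.008 = on its hard stop. The push on the box must be about 5 N before it starts to move and about 12 N when it reaches the stop (0.8 N more per mm).
- gift_box: Black gift box, 70 x 70 mm (lid 71.5 mm), 35 mm high, about 100 g, lying loose between the lips of the platform and turned with it. Origin at the centre of its underside. Pushed with more than 40 N it is crushed.
- label (a point): Centre of the white round paper label, 48 mm in diameter, flat in the middle of the gift box's lid; 95 mm above the bench while the platform is up, 87 mm when it is fully down. z up.
- spare_box_a: Bystander: like gift box without a label, on the bench. Origin at the centre of its underside.
- spare_box_b: Bystander: another gift box without a label, on the bench. Origin at the centre of its underside.
- tape_roll: Bystander: roll of brown packing tape lying flat, 96 mm outside diameter, 48 mm high. Origin at the centre of its underside.
- tumbler: Bystander: upright blue closed tumbler, 68 mm in diameter, 105 mm high. Origin at the centre of its underside.
- white_carton: Bystander: long white carton lying flat, 240 x 80 x 80 mm, long along its x. Origin at the centre of its underside.

How it is judged:
By the outcome, as a careful person would: the job done as asked, in the order asked, and still so for the second after the job is handed in, while the arm keeps its last pose, push and grip.
It also fails if it takes over 58 s, if anything falls off the work surface, if the arm or the gripper's body presses on something with over 40 N, if the wrist force passes 120 N, or if a joint passes its speed limit or range.

## Working session

There is one attempt and no reset: what is moved stays moved. The work goes in short steps, Python scripts to look and compute and a tool call to move; the robot and the scene stay as the last step left them, time stands still between calls to the robot, and variables do not carry over. Pictures are saved under pics/ and viewed, at most 10 in all, crops included, and the job is handed in when it is done.

```bash
ls; mkdir -p pics; python3 - <<'E'
from workcell import bot, cams, probe_bus
import cv2,numpy as np
o=probe_bus.get_obs();print(o['time'],o['ee_pos'],o['tcp_rot'],o['opening'])
for n in("scene","side","wrist"):
    i=cams.camera_info(n);print(n,np.round(i['mtx'],1).tolist(),i['k1'],np.round(i['extrinsics'],3).tolist())
    cv2.imwrite(f"pics/a_{n}.png",cams.camera(n))
a=[cv2.imread(f"pics/a_{n}.png") for n in("scene","side")]
E
```

```text
pics
workcell.py
0.0 [5.49798369e-01 1.20505315e-05 2.55563711e-01] [-1.79922900e+02 -5.08065996e-04  9.00026509e+01] 0.08533644581307834
scene [[347.6, 0.0, 258.3], [0.0, 347.6, 185.9], [0.0, 0.0, 1.0]] -0.04247841281788293 [[0.13, 0.649, -0.749, 1.162], [0.991, -0.069, 0.113, -0.0], [0.021, -0.757, -0.653, 0.603], [0.0, 0.0, 0.0, 1.0]]
side [[361.3, 0.0, 257.1], [0.0, 361.3, 194.0], [0.0, 0.0, 1.0]] -0.019505652051425924 [[0.98, -0.106, 0.166, 0.439], [-0.197, -0.532, 0.823, -0.587], [0.0, -0.84, -0.543, 0.552], [0.0, 0.0, 0.0, 1.0]]
wrist [[314.0, 0.0, 255.6], [0.0, 314.0, 191.9], [0.0, 0.0, 1.0]] -0.0431997547448071 [[1.0, 0.0, -0.001, 0.549], [0.0, -0.953, -0.304, 0.079], [-0.001, 0.304, -0.953, 0.373], [0.0, 0.0, 0.0, 1.0]]
```

View pics/a_scene.png

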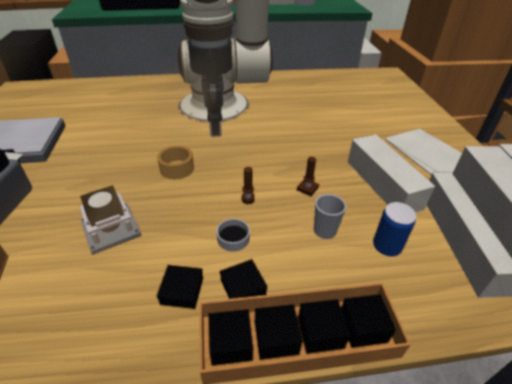

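View pics/a_side.png

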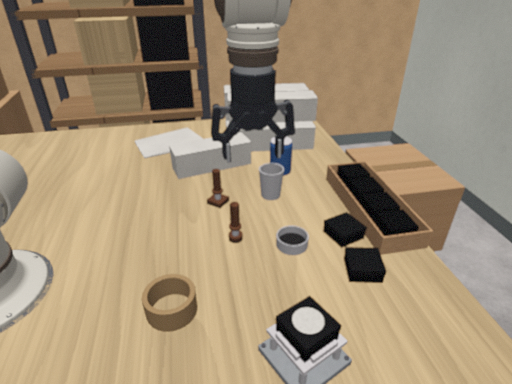

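View pics/a_wrist.png

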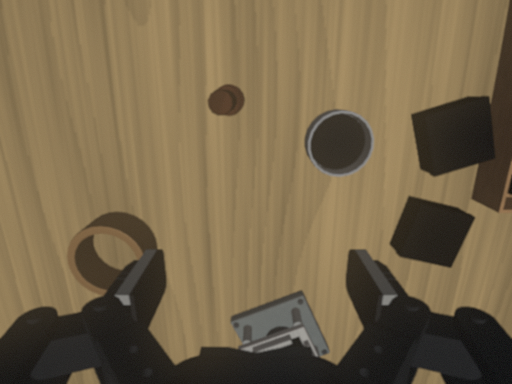

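Scene picture: the round stamp's foot is at about (248,199) and the square-footed one at (308,188). The tin is at (233,235), the cup at (328,215), and the label at (100,199). Side picture: round stamp (235,222), tin (292,240), label (308,320). Wrist picture: stamp (226,100), tin rim (340,142).

```bash
cat > h.py <<'E'
import cv2,numpy as np
from workcell import bot, cams, probe_bus
def ray(info,px):
    K=info['mtx'];k=info['k1'];E=np.array(info['extrinsics'])
    p=cv2.undistortPoints(np.array([[px]],float),np.array(K),np.array([k,0,0,0,0.]))[0,0]
    d=E[:3,:3]@np.r_[p,1];return E[:3,3],d/np.linalg.norm(d)
def plane(info,px,z):
    c,d=ray(info,px);return c+d*(z-c[2])/d[2]
def tri(rs):
    A=[np.eye(3)-np.outer(d,d) for c,d in rs]
    X=np.linalg.solve(sum(A),sum(a@c for a,(c,d) in zip(A,rs)))
    return X,[np.linalg.norm(a@(X-c)) for a,(c,d) in zip(A,rs)]
def blob(img,roi,f):
    x0,y0,x1,y1=roi;m=f(img[y0:y1,x0:x1].astype(int)).astype(np.uint8)*255
    cs,_=cv2.findContours(m,cv2.RETR_EXTERNAL,cv2.CHAIN_APPROX_NONE)
    c=max(cs,key=cv2.contourArea)+[x0,y0];return c
def cen(c):
    M=cv2.moments(c);return np.array([M['m10'],M['m01']])/M['m00']
white=lambda a:a.min(2)>150
dark=lambda a:a.max(2)<95
def project(info,P):
    E=np.linalg.inv(np.array(info['extrinsics']));r,_=cv2.Rodrigues(E[:3,:3])
    return cv2.projectPoints(np.array(P,float).reshape(-1,1,3),r,E[:3,3],np.array(info['mtx']),np.array([info['k1'],0,0,0,0.]))[0][:,0]
E
python3 - <<'E'
from h import *
I={n:cams.camera_info(n) for n in("scene","side","wrist")};A={n:cv2.imread(f"pics/a_{n}.png") for n in I}
L={n:cen(blob(A[n],r,white)) for n,r in (("scene",(85,187,116,212)),("side",(285,304,330,338)))}
print('label',L,tri([ray(I[n],L[n]) for n in L]),plane(I['side'],L['side'],.095),plane(I['scene'],L['scene'],.095))
for n,r in (("scene",(236,158,262,210)),("side",(225,195,248,246)),("wrist",(200,75,252,122))):
    c=blob(A[n],r,dark);p=c[:,0];print(n,cv2.boundingRect(c),cv2.fitEllipse(c)[0])
    t=p[p[:,1]<=p[:,1].min()+4].mean(0);print(t,plane(I[n],t,.1))
sc=[]
for n,r in (("scene",(205,205,262,260)),("side",(268,220,316,258)),("wrist",(295,95,385,185))):
    # rim: differs from bench (saturated wood): low saturation or dark
    c=blob(A[n],r,lambda a:(a.max(2)-a.min(2))<28)
    h=cv2.convexHull(c);e=cv2.fitEllipse(h);print(n,'tin',cv2.boundingRect(c),e, plane(I[n],e[0],.028))
g=[cv2.resize(A[n][y:y+90,x:x+120],None,fx=3.2,fy=3.2,interpolation=2) for n,x,y in(("scene",190,155),("side",210,180),("wrist",180,60),("wrist",280,90))]
cv2.imwrite("pics/crop1.png",np.vstack([np.hstack(g[:2]),np.hstack(g[2:])]))
E
```

```text
label {'scene': array([ 99.3551317 , 199.09355132]), 'side': array([307.7309014 , 320.15120275])} (array([ 0.58436507, -0.25533723,  0.09524038]), [np.float64(0.0006805786256926859), np.float64(0.0006805786256927035)]) [ 0.58409771 -0.25450842  0.095     ] [ 0.58476267 -0.25583516  0.095     ]
scene (242, 168, 12, 36) (247.62326049804688, 189.21095275878906)
[247.69230769 169.53846154] [0.52275232 0.06942744 0.1       ]
side (231, 205, 9, 23) (234.451904296875, 216.43603515625)
[233.78571429 207.07142857] [0.51642061 0.05661138 0.1       ]
wrist (209, 85, 35, 30) (226.22023010253906, 100.11654663085938)
[228.5         86.54545455] [0.52661177 0.08301439 0.1       ]
scene tin (217, 219, 32, 32) ((232.80137634277344, 234.38949584960938), (31.712356567382812, 33.457698822021484), 83.26683807373047) [0.65572064 0.02249095 0.028     ]
side tin (276, 226, 33, 29) ((291.6788635253906, 239.68141174316406), (29.555896759033203, 33.693138122558594), 98.7503890991211) [0.63735729 0.00780795 0.028     ]
wrist tin (305, 110, 69, 67) ((338.96771240234375, 142.27301025390625), (66.68534851074219, 68.63374328613281), 72.1270980834961) [0.64104298 0.02577285 0.028     ]
```

View pics/crop1.png

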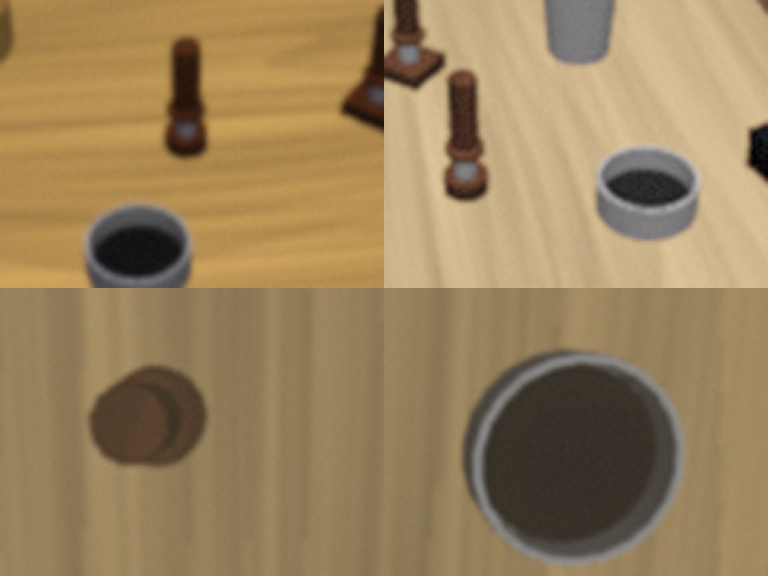

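Crop: the round stamp's top centre is at scene (247.8,169), side (234.4,204.4) and wrist (220.6,102.5). The tin rim's centre is at wrist (340.3,143) and side (292.5,235.3).

```bash
python3 - <<'E'
from h import *
I={n:cams.camera_info(n) for n in("scene","side","wrist")}
r=lambda n,*p:ray(I[n],p)
print('top',tri([r('scene',247.8,169.2),r('side',234.4,204.6),r('wrist',220.6,102.5)]),plane(I['wrist'],(220.6,102.5),.1))
print('tin',tri([r('side',292.5,235.5),r('wrist',340.3,143)]),plane(I['wrist'],(340.3,143),.028))
o=probe_bus.get_obs();print(o['ee_pos'],o['time'])
P=[.517,.064,0]
for n in I: print(n,project(I[n],[[.517,.064,.1],[.517,.064,0],[.642,.027,.028]]).round(1).tolist())
E
```

```text
top (array([0.51934956, 0.06995619, 0.09768392]), [np.float64(0.000509044515264105), np.float64(0.0005413268105457113), np.float64(0.00017505401809639448)]) [0.51965452 0.07019461 0.1       ]
tin (array([0.64376029, 0.02450711, 0.02536454]), [np.float64(0.00044966455909160717), np.float64(0.0004496645590915823)]) [0.64258509 0.02497469 0.028     ]
[5.49848853e-01 1.84898267e-06 2.55731709e-01] 0.15
scene [[245.1, 168.2], [245.3, 199.3], [234.4, 229.5]]
side [[233.6, 205.2], [235.1, 240.2], [291.3, 234.1]]
wrist [[217.7, 110.1], [227.8, 105.3], [339.9, 141.2]]
```

drive_effector --motion "0.035 -0.015 0 0 0.085 | 0.07 -0.0305 0 0 0.085 | 0.07 -0.0305 0.04 0 0.085 | 0.07 -0.0305 0.08 0 0.085 | 0.07 -0.0305 0.08 0 0.085"

```text
time: 0.57
ee_pos: [0.5155, 0.0701, 0.1679]
tcp_rot: [-179.3, 0.1, 90.1]
wrist_force: [-1.0, -0.0, -2.0]
opening: 0.0847
grasp_force: 0.0
```

drive_effector --motion "0 0 0 0 0.085 | 0 0 0 0 0.085"

```text
time: 0.73
ee_pos: [0.5202, 0.0698, 0.1786]
tcp_rot: [179.9, -0.0, 90.0]
wrist_force: [0.3, 0.4, 0.1]
opening: 0.0848
grasp_force: 0.0
```

```bash
python3 - <<'E'
from h import *
i=cams.camera_info('wrist');a=cams.camera('wrist');cv2.imwrite('pics/w2.png',a)
print(probe_bus.get_obs()['ee_pos'],project(i,[[.5195,.07,.1],[.5195,.07,0],[.643,.025,.028]]).round(1).tolist())
E
```

```text
[0.52076973 0.06982703 0.17929485] [[255.2, 214.3], [255.1, 176.1], [386.3, 230.0]]
```

View pics/w2.png

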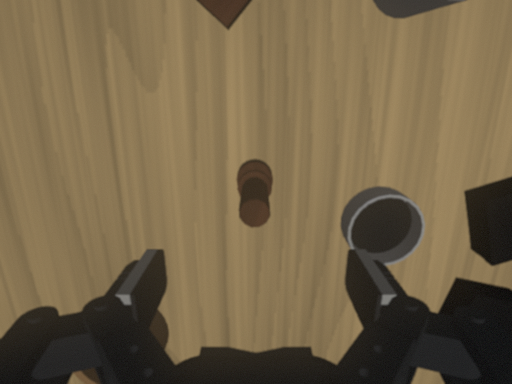

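Wrist picture: the round stamp's top is at (255,211), centred between the fingers, with the tin at (384,226). The prediction agrees to about 3 px, so I'm going down to grasp.

drive_effector --motion "0.001 0 0.035 0 0.085 | 0.001 0 0.07 0 0.085 | 0.001 0 0.096 0 0.085 | 0.001 0 0.096 0 0.085 | 0.001 0 0.096 0 0.085"

```text
time: 1.2
ee_pos: [0.5202, 0.0708, 0.0819]
tcp_rot: [180.0, -0.0, 90.0]
wrist_force: [1.2, 0.1, 0.7]
opening: 0.0848
grasp_force: 0.0
```

drive_effector --motion "0 0 0 0 0.085 | 0 0 0 0 0.015 | 0 0 0 0 0.015 | 0 0 0 0 0.015 | 0 0 0 0 0.015" --force 80

```text
time: 1.62
ee_pos: [0.5199, 0.0711, 0.0812]
tcp_rot: [179.9, -0.0, 90.0]
wrist_force: [-0.3, -0.2, -0.4]
opening: 0.0381
grasp_force: 0.0
```

drive_effector --motion "0 0 0 0 0.015 | 0 0 0 0 0.015 | 0 0 0 0 0.015 | 0 0 0 0 0.015 | 0 0 0 0 0.015"

```text
time: 2.03
ee_pos: [0.5197, 0.0711, 0.0808]
tcp_rot: [180.0, -0.0, 90.0]
wrist_force: [-1.0, -0.1, 5.8]
opening: 0.0202
grasp_force: 78.0
```

drive_effector --motion "0 0 -0.02 0 0.015 | 0 0 -0.055 0 0.015 | 0 0 -0.08 0 0.015 | 0 0 -0.08 0 0.015 | 0 0 -0.08 0 0.015"

```text
time: 2.45
ee_pos: [0.5202, 0.0711, 0.1613]
tcp_rot: [179.9, -0.0, 90.0]
wrist_force: [0.5, -0.1, -1.0]
opening: 0.0204
grasp_force: 78.4
```

drive_effector --motion "0 0.03 0 0 0.015 | -0.02 0.065 0 0 0.015 | -0.045 0.095 0 0 0.015 | -0.045 0.095 0 0 0.015 | -0.045 0.095 0 0 0.015"

```text
time: 2.87
ee_pos: [0.6146, 0.0248, 0.1569]
tcp_rot: [-179.7, 0.0, 89.9]
wrist_force: [0.6, 0.9, -1.7]
opening: 0.0204
grasp_force: 78.8
```

drive_effector --motion "0 0 0 0 0.015 | 0 0 0 0 0.015"

```text
time: 3.03
ee_pos: [0.6136, 0.0265, 0.1596]
tcp_rot: [-179.9, -0.0, 90.0]
wrist_force: [-1.1, 0.5, -0.9]
opening: 0.0201
grasp_force: 78.8
```

```bash
python3 - <<'E'
from h import *
o=probe_bus.get_obs();print(o['time'],o['ee_pos'],o['wrist_force'],o['opening'])
g=[]
for n,x,y in(("scene",175,110),("side",220,140),("wrist",180,100)):
    i=cams.camera_info(n);a=cams.camera(n);cv2.imwrite(f'pics/b_{n}.png',a)
    p=o['ee_pos'];print(n,project(i,[[p[0],p[1],p[2]-.081],[p[0],p[1],p[2]-.006]]).round(1).tolist())
    g.append(cv2.resize(a[y:y+148,x:x+130],None,fx=3 if n!='wrist' else 3,fy=3,interpolation=2)[:, :390])
cv2.imwrite('pics/crop2.png',cv2.resize(np.hstack(g[:2]),None,fx=1,fy=1))
E
```

```text
3.0333 [0.61358961 0.02646054 0.15955343] [-1.09039146  0.45320823 -0.90241292] 0.020147169767109896
scene [[232.5, 204.2], [231.5, 177.6]]
side [[280.1, 217.9], [281.4, 188.8]]
wrist [[256.2, 212.9], [256.5, 273.4]]
```

View pics/crop2.png

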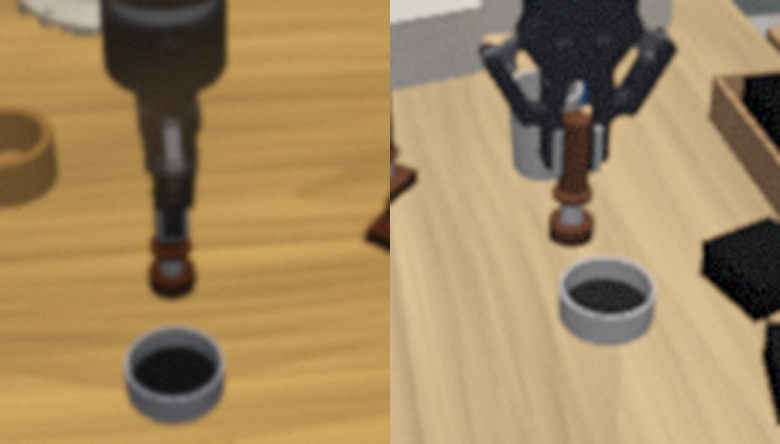

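The stamp hangs upright: its face is at side (280.3,218.3) and scene (232.3,204.7), within 1 px of prediction. The tin's rim is at scene (233,230). Next is the dip.

drive_effector --motion "-0.001 0.029 0 0 0.015 | -0.001 0.029 0 0 0.015 | -0.001 0.029 0.03 0 0.015 | -0.001 0.029 0.06 0 0.015 | -0.001 0.029 0.065 0 0.015"

```text
time: 3.6
ee_pos: [0.6412, 0.0253, 0.0904]
tcp_rot: [-179.6, 0.0, 90.0]
wrist_force: [-1.6, -0.9, -3.3]
opening: 0.02
grasp_force: 79.1
```

drive_effector --motion "0 0 0.002 0 0.015 | 0 0 0.004 0 0.015 | 0 0 0.004 0 0.015 | 0 0 0.004 0 0.015"

```text
time: 3.93
ee_pos: [0.6442, 0.0251, 0.0933]
tcp_rot: [179.8, -0.0, 90.0]
wrist_force: [0.7, 0.9, -0.3]
opening: 0.0202
grasp_force: 79.1
```

drive_effector --motion "0 0 0.001 0 0.015 | 0 0 0.002 0 0.015 | 0 0 0.002 0 0.015 | 0 0 0.002 0 0.015"

```text
time: 4.27
ee_pos: [0.6438, 0.025, 0.0899]
tcp_rot: [179.9, -0.0, 90.0]
wrist_force: [0.7, 0.2, 2.1]
opening: 0.0206
grasp_force: 79.7
```

drive_effector --motion "0 0 0.001 0 0.015 | 0 0 0.002 0 0.015 | 0 0 0.002 0 0.015 | 0 0 0.002 0 0.015"

```text
time: 4.6
ee_pos: [0.6439, 0.025, 0.0899]
tcp_rot: [179.9, -0.0, 90.0]
wrist_force: [-5.1, 0.2, 15.0]
opening: 0.0203
grasp_force: 81.0
```

drive_effector --motion "0 0 -0.03 0 0.015 | 0 0 -0.07 0 0.015 | 0 0 -0.11 0 0.015 | 0 0 -0.13 0 0.015 | 0 0 -0.13 0 0.015"

```text
time: 5.02
ee_pos: [0.6449, 0.0251, 0.2234]
tcp_rot: [179.5, -0.0, 90.0]
wrist_force: [0.4, 0.1, -0.5]
opening: 0.0204
grasp_force: 79.2
```

drive_effector --motion "-0.02 -0.004 0 0 0.015 | -0.055 -0.011 0 0 0.015 | -0.09 -0.018 0 0 0.015 | -0.125 -0.025 0 0 0.015 | -0.15 -0.03 0 0 0.015"

```text
time: 5.43
ee_pos: [0.6125, -0.1274, 0.2161]
tcp_rot: [-179.9, 0.0, 90.0]
wrist_force: [0.1, -0.6, -1.1]
opening: 0.0201
grasp_force: 79.1
```

drive_effector --motion "-0.03 -0.007 0 0 0.015 | -0.065 -0.014 0 0 0.015 | -0.1 -0.022 0 0 0.015 | -0.13 -0.029 0 0 0.015 | -0.13 -0.029 0 0 0.015"

```text
time: 5.85
ee_pos: [0.5827, -0.2598, 0.2157]
tcp_rot: [-179.9, 0.0, 89.7]
wrist_force: [0.6, -0.1, -1.5]
opening: 0.0203
grasp_force: 79.1
```

drive_effector --motion "0 0 0 0 0.015 | 0 0 0 0 0.015 | 0 0 0 0 0.015 | 0 0 0 0 0.015 | 0 0 0 0 0.015"

```text
time: 6.27
ee_pos: [0.5848, -0.254, 0.2173]
tcp_rot: [180.0, -0.0, 90.1]
wrist_force: [-0.4, 0.3, -1.9]
opening: 0.0204
grasp_force: 79.1
```

```bash
python3 - <<'E'
from h import *
o=probe_bus.get_obs();print(o['time'],o['ee_pos'],o['wrist_force'],o['opening'])
g=[];p=o['ee_pos']
for n,x,y in(("scene",35,100),("side",250,215)):
    i=cams.camera_info(n);a=cams.camera(n);cv2.imwrite(f'pics/c_{n}.png',a)
    print(n,project(i,[[p[0],p[1],p[2]-.081],[p[0],p[1],.095]]).round(1).tolist())
    g.append(cv2.resize(a[y:y+148,x:x+130],None,fx=3,fy=3,interpolation=2))
cv2.imwrite('pics/crop3.png',np.hstack(g))
E
```

```text
6.2667 [ 0.5848368  -0.25398164  0.21726792] [-0.41231134  0.29521065 -1.8919871 ] 0.020370676158809504
scene [[94.8, 184.4], [100.2, 199.1]]
side [[310.3, 301.4], [308.1, 319.8]]
```

View pics/crop3.png

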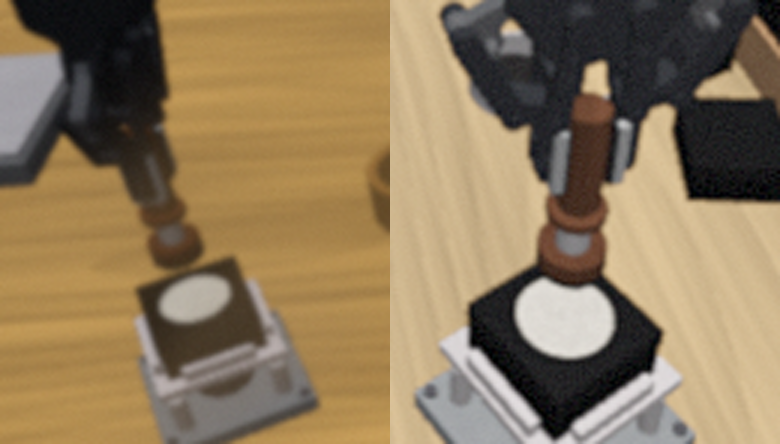

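Crop: the label's centre is at scene (99.4,199.1) and side (307.7,320.2), with the stamp right above it. In the scene view the foot looks about 1.5 px left of prediction. I'll go down to 5 mm above the label and compare directly.

drive_effector --motion "0 0 0.02 0 0.015 | 0 0 0.033 0 0.015 | 0 0 0.035 0 0.015 | 0 0 0.035 0 0.015 | 0 0 0.035 0 0.015"

```text
time: 6.78
ee_pos: [0.5847, -0.2549, 0.183]
tcp_rot: [180.0, 0.0, 90.0]
wrist_force: [0.5, -0.3, 0.1]
opening: 0.0202
grasp_force: 79.1
```

drive_effector --motion "0 0 0 0 0.015 | 0 0 0 0 0.015 | 0 0 0 0 0.015 | 0 0 0 0 0.015 | 0 0 0 0 0.015"

```text
time: 7.2
ee_pos: [0.5846, -0.2551, 0.1825]
tcp_rot: [180.0, 0.0, 90.0]
wrist_force: [0.0, 0.0, -1.2]
opening: 0.0202
grasp_force: 79.1
```

```bash
python3 - <<'E'
from h import *
o=probe_bus.get_obs();print(o['time'],o['ee_pos'],o['wrist_force'],o['opening'])
g=[];p=o['ee_pos']
for n,x,y in(("scene",60,150),("side",265,255)):
    i=cams.camera_info(n);a=np.mean([cams.camera(n) for _ in range(3)],0).astype(np.uint8);cv2.imwrite(f'pics/d_{n}.png',a)
    print(n,project(i,[[p[0],p[1],p[2]-.081],[.5844,-.2553,.095],[p[0],p[1],p[2]-.067]]).round(1).tolist())
    g.append(cv2.resize(a[y:y+80,x:x+78],None,fx=5,fy=5,interpolation=2))
cv2.imwrite('pics/crop4.png',np.hstack(g))
E
```

```text
7.2 [ 0.58456694 -0.25505814  0.1825115 ] [ 0.00547866  0.04269873 -1.19555018] 0.02021370380606017
scene [[98.9, 196.8], [99.6, 199.0], [97.1, 191.8]]
side [[308.5, 317.6], [308.1, 320.5], [309.2, 311.5]]
```

View pics/crop4.png

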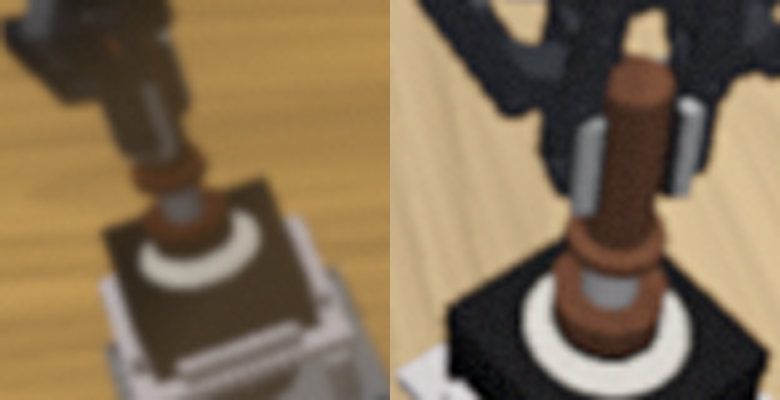

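Crop: the foot is centred on the label to about 1 mm in both views, at side (610,309) against (607,..) and scene (187,..) against (198,..) with a few mm of height parallax. Now I'll press slowly.

drive_effector --motion "0 0 0.003 0 0.015 | 0 0 0.0055 0 0.015 | 0 0 0.0065 0 0.015 | 0 0 0.0065 0 0.015 | 0 0 0.0065 0 0.015"

```text
time: 7.92
ee_pos: [0.5845, -0.255, 0.1759]
tcp_rot: [180.0, 0.0, 90.0]
wrist_force: [-0.5, 0.2, 1.5]
opening: 0.0203
grasp_force: 79.5
```

drive_effector --motion "0 0 0.001 0 0.015 | 0 0 0.002 0 0.015 | 0 0 0.003 0 0.015 | 0 0 0.004 0 0.015 | 0 0 0.004 0 0.015"

```text
time: 8.33
ee_pos: [0.5845, -0.255, 0.1724]
tcp_rot: [180.0, 0.0, 90.0]
wrist_force: [-2.2, 0.4, 6.8]
opening: 0.02
grasp_force: 79.6
```

drive_effector --motion "0 0 0.001 0 0.015 | 0 0 0.002 0 0.015 | 0 0 0.003 0 0.015 | 0 0 0.003 0 0.015 | 0 0 0.003 0 0.015"

```text
time: 8.75
ee_pos: [0.5845, -0.2551, 0.17]
tcp_rot: [179.9, 0.0, 90.0]
wrist_force: [-2.8, 1.6, 9.7]
opening: 0.0202
grasp_force: 79.8
```

drive_effector --motion "0 0 0.001 0 0.015 | 0 0 0.002 0 0.015 | 0 0 0.002 0 0.015 | 0 0 0.002 0 0.015"

```text
time: 9.08
ee_pos: [0.5845, -0.2551, 0.1682]
tcp_rot: [179.9, 0.0, 90.0]
wrist_force: [-3.2, 0.7, 10.1]
opening: 0.0206
grasp_force: 80.1
```

drive_effector --motion "0 0 0.0005 0 0.015 | 0 0 0.001 0 0.015 | 0 0 0.001 0 0.015 | 0 0 0.001 0 0.015"

```text
time: 9.42
ee_pos: [0.5845, -0.2551, 0.1678]
tcp_rot: [179.9, 0.1, 90.0]
wrist_force: [-4.9, 1.3, 14.5]
opening: 0.0202
grasp_force: 80.7
```

drive_effector --motion "0 0 0.0005 0 0.015 | 0 0 0.001 0 0.015 | 0 0 0.001 0 0.015 | 0 0 0.001 0 0.015"

```text
time: 9.75
ee_pos: [0.5845, -0.2551, 0.1678]
tcp_rot: [179.8, 0.1, 90.0]
wrist_force: [-6.1, 2.3, 18.9]
opening: 0.0206
grasp_force: 81.3
```

drive_effector --motion "0 0 0.0005 0 0.015 | 0 0 0.0005 0 0.015 | 0 0 0.0005 0 0.015 | 0 0 0.0005 0 0.015 | 0 0 0.0005 0 0.015"

```text
time: 10.17
ee_pos: [0.5846, -0.2551, 0.1678]
tcp_rot: [179.8, 0.1, 90.0]
wrist_force: [-6.2, 2.6, 21.2]
opening: 0.0202
grasp_force: 81.6
```

drive_effector --motion "0 0 0 0 0.015 | 0 0 0 0 0.015 | 0 0 0 0 0.015 | 0 0 0 0 0.015 | 0 0 0 0 0.015"

```text
time: 10.58
ee_pos: [0.5845, -0.2552, 0.1678]
tcp_rot: [179.8, 0.1, 90.0]
wrist_force: [-7.5, 2.5, 21.9]
opening: 0.0203
grasp_force: 81.6
```

```bash
python3 - <<'E'
from h import *
g=[]
for n,x,y in(("scene",60,150),("side",255,265)):
    a=np.mean([cams.camera(n) for _ in range(3)],0).astype(np.uint8)
    print(n,project(cams.camera_info(n),[[.5844,-.2553,.087]]).round(1).tolist(),cen(blob(a,(75,180,125,220) if n=='scene' else (275,290,345,350),white)))
    g.append(cv2.resize(a[y:y+110,x:x+78],None,fx=5,fy=5,interpolation=2))
cv2.imwrite('pics/crop5.png',np.hstack(g))
E
```

```text
scene [[100.7, 201.7]] [ 83.76923077 214.23076923]
side [[307.7, 323.9]] [307.66666667 327.53868195]
```

View pics/crop5.png

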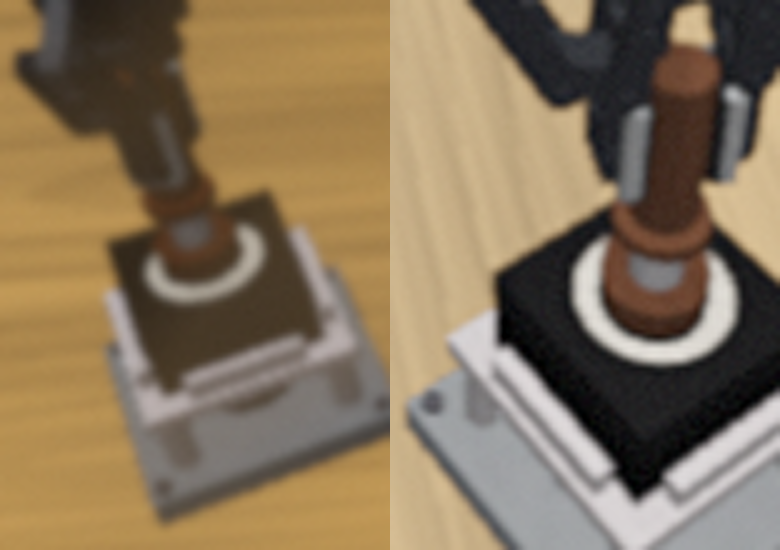

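The foot sits on the label with an even white ring around it, centred near scene (196,250) and side (656,290) in the crop. Travel from contact was 8.1 mm, the TCP height has stopped changing while the force rose to 22 N, and 22 N is well under the 40 N limit.

```bash
python3 -c "
from workcell import bot, cams, probe_bus
print(bot.job_done())"
```

```text
the job is handed in; nothing more can be done
None
```

I inked the round stamp and set it upright, centred on the label to about 1 mm. It is still gripped and holds the platform on its hard stop with about 22 N; the job is handed in, but no verdict came back.

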